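Set up the tilted reference shot on the drop-shape bench

TASK

Take the tilted reference shot on the drop-shape bench: with the sample stage still lying down on its rests, slide its carriage along the rail until the yellow index on the carriage stands at the white line of the red focus clip. Then raise the stage by its blue front bar until its yellow pointer stands at the red clip on the degree scale, with the carriage still in focus, and finish while holding it there, still, for the exposure: the stage has no lock and falls back if let go. Do not push against the red clips, do not touch the camera or the backlight, and leave the other things on the worktop where they are.

Things in the scene. Friction and masses are not known exactly. Their poses are not given: they have to be found in the camera images.
- drop_bench: the drop-shape bench, fixed to the worktop: an aluminium rail 620 long, 84 wide, its top 45 mm above the worktop. Origin on the worktop under the middle of the rail; its y axis runs along the rail (towards the backlight, to the robot's left), x across it away from the robot, z up. The bench may stand turned by up to about 0.12 rad
- stage_carriage (a joint): position of the carriage along the rail, m: grows towards the backlight (+y of the bench), travel -0.085 to 0.13; it starts near the backlight. It slides stiffly (about 3 N) and stays where it is left. The scale, the red angle clip and the whole stage ride on it
- stage_tilt (a joint): tilt of the stage, rad: 0 = lying level on its rests, grows as the front edge (the one towards the robot) rises; limit 0.95. The stage (about 0.5 kg, may be a third more or less) falls back to 0 when let go; about 2 N at the front bar lift it
- tilt_axis (a point): middle of the stage's hinge axis, 125 mm above the worktop over the middle line of the rail; the axis runs along the bench's y. It moves along with the carriage
- stage_handle: the front bar of the stage with its two arms. The bar is blue, round, 12 mm thick, 84 mm long, runs along the bench's y; 68 mm are free between the arms, and 38 mm between bar and front edge of the stage plate (88 wide, 8 thick, underside 110 mm above the worktop when down). Nothing stands under the bar. Its origin lies on the tilt axis, not at the bar
- handle_mid (a point): middle of the front bar: 160 mm in front of the tilt axis and 4 mm below it, 121 mm above the worktop when the stage is down. It swings with the stage about the tilt axis (a bar held between two fingers may turn in them)
- carriage_index (a point): tip of the yellow index at the right of the carriage (73 mm from its middle), point 50 mm above the worktop at the front edge of the rail, just under the nose of the index, which is 4 mm wide and passes closely over the red clip; it rides with the carriage
- focus_mark (a point): white line of the red focus clip on the front edge of the rail, 50 mm above the worktop; the clip is 12 mm wide along the rail. The carriage is in focus when carriage_index meets this point
- pointer_tip (a point): tip of the stage's yellow pointer, 160 mm from the tilt axis, at the same height as the axis when the stage is down, 73 mm to the left of the stage's middle; it swings with the stage
- angle_mark (a point): the mark of the red angle clip on the white curved degree scale (at the left of the stage, 78 to 94 mm from its middle, a tick every 2.5 degrees, up to 56 degrees): 160 mm from the tilt axis, in the plane in which pointer_tip swings. The stage is at the marked angle when pointer_tip meets this point; the mark lies 17 to 36 degrees above level
- angle_clip: the red clip on the degree scale, 19x11x12; origin on the tilt axis; rides with the carriage
- focus_clip: the red clip on the rail, 13x12x25; origin on the worktop under the rail's middle line
- bench_camera: white camera with black lens on the right end of the rail, lens front 181 mm from the bench's middle, top 151 mm above the worktop; origin as drop_bench
- backlight: black light panel on the left end of the rail, 92x18x80, its face 268 mm from the bench's middle, top 165 mm above the worktop; origin as drop_bench
- slide_carton: small pale carton, 62x100x30 mm; bystander, origin under its middle
- dropper: amber dropper bottle, 36 wide, 113 tall mm; bystander, origin under its middle
- yellow_tip_box: yellow pipette-tip box with clear lid, 123x104x58 mm; bystander, origin under its middle
- reagent_bottle: clear glass bottle with blue screw cap, 70 wide, 146 tall mm; bystander, origin under its middle
- beaker: clear glass beaker, 60 wide, 110 tall mm; bystander, origin under its middle
- tape: yellow hand tape dispenser, 104x33x72 mm; bystander, origin under its middle

How it is judged:
By the outcome, as a careful person would: the job done as asked, in the order asked, and still so for the second after the job is handed in, while the arm keeps its last pose, push and grip.
It also fails if it takes over 48 s, if anything falls off the work surface, if the arm or the gripper's body presses on something with over 40 N, if the wrist force passes 120 N, or if a joint passes its speed limit or range.

ROBOT

A 6-joint arm with a two-finger parallel gripper is mounted at the origin on a cart in front of the work surface, level with it; the furniture and walls round the work are solid. World frame = base frame: x ahead of the robot, y to its left, z up, the work surface at z = 0. Lengths are in mm, angles in rad, forces in N, time in s.
With the tool pointing down it reaches from about 275 to 750 mm from the base axis. Payload 10.2 kg.
Tool frame: the origin (TCP) lies where the fingers leave the gripper's body, on its centre line; the fingertips stand 73 mm ahead of it and the grasp point (between the pads) lies 54 mm ahead of it (ctrl.tip_extent is the z of the fingertips in the tool frame, in mm); z points along the fingers, y is the line along which they close (so a half turn about z gives the same grasp; the last joint's range is limited). The gripper opens to 85 mm and grips with 20 to 120 N. Pads are 22 mm wide; open, the fingers measure 114 mm over their backs; the gripper's body (76 mm by 85 mm) begins 54 mm behind the grasp point. The pads swing forward as they close: fully open they stand 13 mm farther back than shut.
Start: joints at [1.056, 0.313, 1.498, -0, 1.331, -0.223], TCP at [151.043, 502.81, 303.894] pointing down, gripper open.
Joint ranges: [-2.94, 2.94], [-0.97, 2.17], [0.19, 2.56], [-1.23, 4.37], [0.02, 3.11], [-2.88, 2.88]. Speed limits (rad/s): [2.39, 2.39, 3.01, 3.14, 3.14, 3.14].

INTERFACE

Orientations are given as a unit quaternion [w, x, y, z].
In Python, from rig import readout, cams, order, ctrl gives the robot as it stands.
- The arm moves only by the tool hand_motion, called in YAML: its name, and indented under it one key for each argument. Schema: {"type":"object","properties":{"motion":{"type":"array","items":{"type":"number"},"minItems":6,"maxItems":48},"jaw":{"type":"number"},"force":{"type":"number"},"only":{"type":"string"},"quiet":{"type":"boolean"},"lines":{"type":"string"}},"required":["motion"],"additionalProperties":false}. motion is one flat list of numbers that holds 1 to 8 rows one after another, with no inner brackets; each row has 6 numbers: dx, dy, dz in shares of 500 mm (1.0 is 500 mm), then a rotation vector rx, ry, rz in a scale on which 1.0 is pi rad; each row is the pose to reach, as a shift and turn from the pose commanded when the call began, along the tool's axes at that moment; what a row does not reach only later rows make up. A row lasts 1/10 s, in which the tool goes at most 50 mm and 0.15 rad, less where a joint would pass 70% of its speed; a pose out of reach is approached as far as the arm can. jaw is the opening from 0.0 (shut) to 1.0 (fully open), set as the call begins (left out keeps the last). The fingers move at their own pace and stop on an object; force is the grip in N (left out, the last holds). Time passes only in rows, so rows that do not move let the fingers close. The tool returns the time, the measured TCP pose, the force, the opening and the grip force at its end. only (a regular expression) keeps the lines of the reply that match it, lines (a string "A,B") keeps lines A to B, and quiet returns only ok. A shift or turn number past 1, either way, is cut back to 1. Input that does not fit is refused with a message, and nothing moves.
- readout.sense(): the state, without advancing time (a new reading comes with each control period).
- cams.capture(name): name is "scene" or "top" or "wrist"; returns (picture, depth): 420x560x3 uint8, red, green, blue; 420x560 float32, mm along the optical axis (not along the pixel's ray), 0 where there is no reading.
- cams.calibration(name): a dict with "fx", "fy", "cx", "cy" (pixels), "position" and "attitude" of the camera in the world. Camera axes: x right, y down, z forward; pixel columns grow to the right and rows downward; lengths in mm; the calibration is good to about 2 mm. A picture is of the moment at which its call begins: read the wrist's pose just before it. calibration takes no time and is no camera call; for the wrist camera it gives the pose at the moment of the call.
- order.finish_job(): hands the job in; it is judged then, once.
Trained networks look in the newest picture that a camera, given by its name, has taken for a name from the list of things; names that differ only in an ending like _2 or _b are one class to them, and where a whole thing is asked for, a point or a joint stands for the part that bears it (a point fixed in the world has none). Each returns a list of dicts, best first, with "p" (0 to 1); they miss things now and then, are a little off and sometimes report something else, mostly with a low value. They report only what shows in the picture. A call takes as long as a camera call.
- cams.trace(target, camera): "pixels" (420x560 bool, what is visible of it) and "bbox" ([left, top, right, bottom] in pixels, round what is visible of it).
- cams.spot_point(target, camera): "uv" ([column, row] in pixels: a listed point, or the origin of a listed thing).
The state is a dict: "time_s": time; "joints": joint angles; "dq": joint speeds; "tau": joint torques, N m; "eef_pos": TCP position; "ee_rot": TCP orientation; "force": force on the tool from outside, world axes, zero at the start; "wrist_torque": the same for the moment, N m; "grip_width": opening from 0.0 (shut) to 1.0 (fully open); "grip_force": force on a finger pad.
Only numpy, scipy, OpenCV 4.12 (cv2) and the standard library are available. Lean on these libraries where they do the work, as an engineer would, in place of code of your own. Each camera call takes 0.05 s, during which the arm holds its last target. There are 200 camera calls.

## Working session

There is one attempt and no reset: what is moved stays moved. The work goes in short steps, Python scripts to look and compute and a tool call to move; the robot and the scene stay as the last step left them, time stands still between calls to the robot, and variables do not carry over. Pictures are saved under pics/ and viewed, at most 15 in all, crops included, and the job is handed in when it is done.

```bash
mkdir -p pics; ls
```

Create h.py:
```python
import numpy as np, cv2
from scipy.spatial.transform import Rotation as R
from rig import readout, cams, order, ctrl
def q2R(q): return R.from_quat([q[1],q[2],q[3],q[0]]).as_matrix()
def cal(n):
    c=cams.calibration(n); A=np.array(c['attitude'],float)
    A=q2R(A) if A.size==4 else A.reshape(3,3)
    return c,A,np.array(c['position'],float)
def ray(n,uv):
    c,A,p=cal(n); d=np.array([(uv[0]-c['cx'])/c['fx'],(uv[1]-c['cy'])/c['fy'],1.])
    return p,A@d
def atz(n,uv,z):
    p,d=ray(n,uv); return p+d*(z-p[2])/d[2]
def atdepth(n,uv,D):
    p,d=ray(n,uv); return p+d*D[int(round(uv[1])),int(round(uv[0]))]
def proj(n,P):
    c,A,p=cal(n); q=A.T@(np.array(P)-p); return [c['fx']*q[0]/q[2]+c['cx'],c['fy']*q[1]/q[2]+c['cy']]
```

Run:
```python
from h import *
for n in ('scene','top'):
    im,D=cams.capture(n); cv2.imwrite(f'pics/{n}0.png',im[:,:,::-1]); np.save(f'{n}0.npy',D)
    print(n,cams.calibration(n))
    for t,z in (('handle_mid',121),('carriage_index',50),('focus_mark',50),('tilt_axis',125),('pointer_tip',125),('angle_mark',None),('drop_bench',None)):
        r=cams.spot_point(t,n)
        for k in r[:2]: print(n,t,np.round(k['uv'],1),round(k['p'],2), np.round(atz(n,k['uv'],z),1) if z else '', np.round(atdepth(n,k['uv'],D),1))
s=readout.sense(); print(s['eef_pos'],s['ee_rot'],s['time_s'])
```

```text
pics
scene {'fx': 497.7847043446137, 'fy': 497.7847043446137, 'cx': 276.91695465735046, 'cy': 215.65164978911227, 'position': array([-395.92406732, -499.45565669, 1157.4175153 ]), 'attitude': array([-0.30920928,  0.79322556, -0.48459701,  0.20086954])}
scene handle_mid [203.1 188.9] 0.75 [479.6 167.3 121. ] [471.8 161.4 130.2]
scene carriage_index [239.6 195.2] 0.98 [569.   95.4  50. ] [588.9 107.7  27.2]
scene carriage_index [142.8 223.1] 0.19 [330.3 292.1  50. ] [344.5 307.5  28.4]
scene focus_mark [272.  202.1] 0.41 [589.5  -9.6  50. ] [595.4  -6.7  43.4]
scene tilt_axis [226.  157.6] 0.92 [632.4 178.3 125. ] [629.7 176.5 127.7]
scene pointer_tip [179.6 181.5] 0.9 [470.5 244.9 125. ] [468.2 242.9 127.7]
scene angle_mark [180.1 164.2] 0.56  [490.2 248.9 177.2]
scene angle_mark [141.  222.2] 0.55  [342.7 312.2  31.8]
scene drop_bench [317.7 305.2] 0.72  [ 311.5 -287.3   42.6]
scene drop_bench [256.2 199.3] 0.62  [593.9  49.3  31.1]
top {'fx': 491.2285689150283, 'fy': 491.2285689150283, 'cx': 274.8762813060317, 'cy': 208.7003364014105, 'position': array([ 333.13534773,  -76.13216986, 1815.59249999]), 'attitude': array([-0.03865468,  0.71572451, -0.69646483,  0.03436543])}
top handle_mid [209.8 218. ] 0.74 [470.2 161.  121. ] [469.7 160.1 127.3]
top carriage_index [229.3 187. ] 0.86 [590.8 104.8  50. ] [591.1 105.   47.7]
top carriage_index [338.9 217.4] 0.31 [ 490.8 -294.5   50. ] [ 488.7 -291.6   73.3]
top tilt_axis [209.4 173.9] 0.66 [624.1 168.2 125. ] [624.2 168.3 124.4]
top pointer_tip [184.7 218.9] 0.56 [464.4 247.1 125. ] [473.9 270.5   2.8]
top angle_mark [385.8 195.3] 0.36  [ 570.8 -455.2   85.2]
top drop_bench [241.1 178.7] 0.75  [621.9  62.7  52.7]
top drop_bench [208.2 218.4] 0.27  [467.7 164.7 133.4]
[151.03536945 502.81557533 303.90714808] [-2.91720165e-07  1.45376134e-01  9.89376460e-01  1.80244458e-05] 0.8
```

View pics/scene0.png

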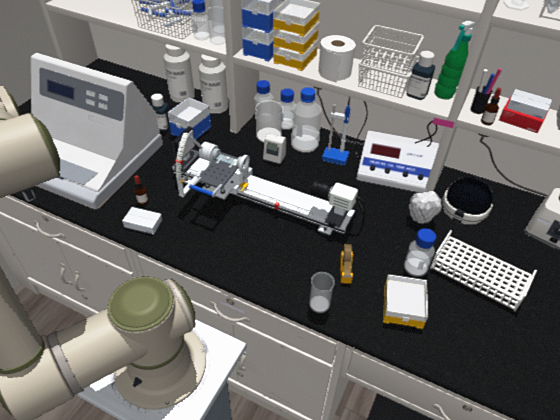

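View pics/top0.png

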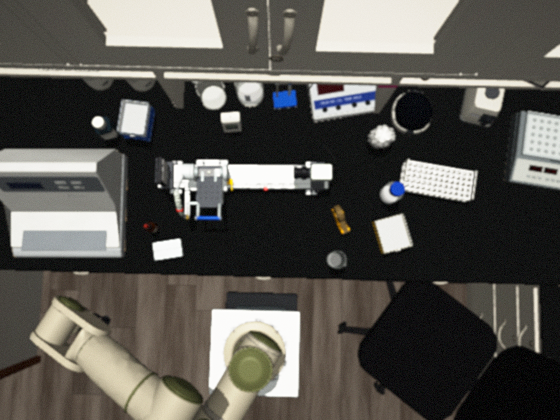

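The scene shot shows the bench with the stage at its left, blue bar at about (205,188), yellow index at (241,190), red focus clip at (277,206) and red angle clip near (180,163). The top shot shows the same: bar at (209,218), index (230,185), focus clip (265,188). The area above the bar is clear.

Run:
```python
from h import *
for n in('scene','top'):
    im=cv2.imread(f'pics/{n}0.png'); hsv=cv2.cvtColor(im,cv2.COLOR_BGR2HSV)
    H,S,V=[hsv[:,:,i].astype(int) for i in range(3)]
    win=(slice(140,230),slice(165,300))
    for nm,m,z in(('red',((H<6)|(H>174))&(S>120)&(V>80),50),('blue',(H>105)&(H<125)&(S>150)&(V>80),121),('yel',(H>20)&(H<32)&(S>130)&(V>110),50)):
        k=np.zeros(H.shape,np.uint8);k[win]=m[win]
        c,l,st,ce=cv2.connectedComponentsWithStats(k)
        for i in range(1,c):
            if st[i,4]>3: print(n,nm,st[i],ce[i].round(1),atz(n,ce[i],z).round(1))
    if n=='top':
        ys,xs=np.where(k*0+((l*0)==0)); 
D=np.load('top0.npy'); 
# rail top edge fit via depth: points with z 40..50
c,A,p=cal('top'); v,u=np.mgrid[:420,:560]
P=np.stack([(u-c['cx'])/c['fx']*D,(v-c['cy'])/c['fy']*D,D],-1)@A.T+p
m=(abs(P[...,2]-45)<6)&(v>140)&(v<220)&(u>232)&(u<300)
Q=P[m]; print(len(Q)); 
f=cv2.fitLine(Q[:,:2].astype(np.float32),cv2.DIST_HUBER,0,.01,.01).ravel(); print(f)
for x in range(234,300,8):
    q=Q[abs(np.where(m)[1]-x)<1]; print(q[:,1].mean().round(1),np.percentile(q[:,0],[2,50,98]).round(1))
```

```text
scene red [175 158   8   6  17] [178.4 160.8] [616.9 361.1  50. ]
scene red [275 203   4   7  23] [276.5 205.7] [581.9 -29.3  50. ]
scene blue [190 185  22  11  89] [200.9 189.8] [473.3 171.1 121. ]
scene yel [181 180   2   3   5] [181.4 180.8] [538.9 295.7  50. ]
scene yel [240 183   8   8  35] [243.3 185.5] [613.6 107.2  50. ]
top red [263 188   5   3  11] [265.1 189.2] [586.3 -25.4  50. ]
top red [176 208   8   5  22] [179.7 210. ] [501.8 280.9  50. ]
top blue [198 215  21   5  82] [207.6 217.5] [471.7 168.8 121. ]
top yel [227 179   6  12  33] [230.3 183.4] [604.2 101.7  50. ]
top yel [186 216   3   3   8] [186.9 217.1] [476.9 253.9  50. ]
1166
[ 3.3984747e-02  9.9942237e-01  6.3274951e+02 -2.2156109e+01]
89.7 [593.5 636.  671.3]
60.2 [597.  631.2 661.5]
31.2 [594.8 632.4 670. ]
1.9 [595.5 631.1 667.4]
-27.3 [592.5 631.7 670.8]
-56.3 [597.  640.8 675.5]
-85.5 [598.2 638.8 673.9]
-114.7 [599.2 639.5 676.5]
-144.2 [598.7 618.1 679.8]
```

Units first: shifts go in shares of 500 mm and turns go in shares of pi rad. So -320 mm / 500 = -0.64, -280 mm / 500 = -0.56, 1.04 rad / 3.1416 = 0.331.

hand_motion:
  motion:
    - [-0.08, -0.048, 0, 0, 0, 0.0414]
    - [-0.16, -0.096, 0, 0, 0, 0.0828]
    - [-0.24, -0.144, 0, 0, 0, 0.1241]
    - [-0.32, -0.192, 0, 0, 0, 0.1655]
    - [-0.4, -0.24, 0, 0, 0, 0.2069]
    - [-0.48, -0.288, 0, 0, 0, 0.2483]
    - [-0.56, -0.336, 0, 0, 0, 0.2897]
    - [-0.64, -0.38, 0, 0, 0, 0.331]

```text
refused: motion[0]: [-0.08, -0.048, 0, 0, 0, 0.0414] is not of type 'number' (schema: type "number"). Nothing was moved.
```

I used the wrong layout. The manual says one flat list, 6 numbers to a row, no inner brackets; once more.

hand_motion:
  motion: [-0.08, -0.048, 0, 0, 0, 0.0414, -0.16, -0.096, 0, 0, 0, 0.0828, -0.24, -0.144, 0, 0, 0, 0.1241, -0.32, -0.192, 0, 0, 0, 0.1655, -0.4, -0.24, 0, 0, 0, 0.2069, -0.48, -0.288, 0, 0, 0, 0.2483, -0.56, -0.336, 0, 0, 0, 0.2897, -0.64, -0.38, 0, 0, 0, 0.331]

```text
time_s: 1.6
eef_pos: [403.8, 227.1, 304.2]
ee_rot: [0.0, 0.62, 0.785, 0.0]
force: [1.4, 0.6, -1.0]
grip_width: 0.998
grip_force: 0.0
```

Scaled: -68 mm / 500 = -0.136, -36 mm / 500 = -0.072, 0.2 rad / 3.1416 = 0.0637.

hand_motion:
  motion: [-0.072, 0.032, 0, 0, 0, 0.0318, -0.136, 0.062, 0, 0, 0, 0.0637, -0.136, 0.062, 0, 0, 0, 0.0637, -0.136, 0.062, 0, 0, 0, 0.0637]

```text
time_s: 2.0
eef_pos: [449.2, 169.8, 303.7]
ee_rot: [-0.0, 0.693, 0.721, -0.0]
force: [0.1, 0.1, 0.2]
grip_width: 0.997
grip_force: 0.0
```

Run:
```python
from h import *
n='wrist'
im,D=cams.capture(n); cv2.imwrite('pics/w1.png',im[:,:,::-1]); np.save('w1.npy',D)
c,A,p=cal(n); print(p.round(1),A.round(3).tolist(),c['fx'])
for t,z in (('handle_mid',121),('carriage_index',50),('focus_mark',50),('tilt_axis',125),('pointer_tip',125),('angle_mark',180)):
    for k in cams.spot_point(t,n)[:2]: print(t,np.round(k['uv'],1),round(k['p'],2),atz(n,k['uv'],z).round(1),np.round(atdepth(n,k['uv'],D),1))
s=readout.sense(); print(s['eef_pos'],s['ee_rot'],s['joints'])
```

```text
[444.7 245.6 373.1] [[0.999, 0.038, 0.012], [0.04, -0.953, -0.301], [0.0, 0.302, -0.953]] 362.5904829677017
handle_mid [309.4 208.1] 0.86 [471.7 169.7 121. ] [471.1 171.4 126.7]
carriage_index [413.3 260.6] 0.87 [584.5  98.9  50. ] [555.6 129.3 116.8]
focus_mark [395.6 358.5] 0.4 [583.5 -16.4  50. ] [587.8 -24.5  40.1]
tilt_axis [533.3 214.2] 0.7 [632.9 173.  125. ] [629.4 174.3 129.5]
pointer_tip [314.1 106.2] 0.97 [469.7 241.  125. ] [469.6 241.  126.5]
angle_mark [354.8 106.4] 0.62 [485.1 242.7 180. ] [496.6 241.8 124.8]
[448.73490185 170.59820574 303.99340228] [3.48538679e-05 6.92710332e-01 7.21215913e-01 4.11783551e-05] [ 1.18610349e-01  2.13566567e-01  1.62702185e+00 -1.73088908e-06
  1.30089635e+00  7.82951016e-02]
```

View pics/w1.png

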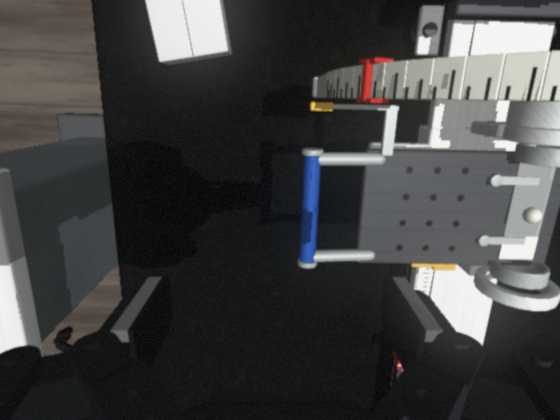

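The wrist shot shows the blue bar from (312,152) to (308,265), the yellow pointer tip at (313,106), the red angle clip at (374,80), and a bit of the red focus clip behind the right finger (398,362).

Add to h.py:
```python
def bar(im,n,z=121,win=None):
    hsv=cv2.cvtColor(im,cv2.COLOR_RGB2HSV);H,S,V=[hsv[:,:,i].astype(int) for i in range(3)]
    k=((H>105)&(H<128)&(S>150)&(V>40)).astype(np.uint8)
    c,l,st,ce=cv2.connectedComponentsWithStats(k); i=1+np.argmax(st[1:,4])
    v,u=np.where(l==i); W=np.array([atz(n,(a,b),z) for a,b in zip(u,v)])
    f=cv2.fitLine(W[:,:2].astype(np.float32),cv2.DIST_L2,0,.01,.01).ravel()
    lo,hi=W[:,1].min(),W[:,1].max()
    return f,W[:,:2].mean(0),lo,hi,st[i]
```

Run:
```python
from h import *
im=cv2.imread('pics/w1.png')[:,:,::-1].copy()
print(bar(im,'wrist',124))
```

```text
(array([ 2.0712400e-02, -9.9978548e-01,  4.7177264e+02,  1.7005234e+02],
      dtype=float32), array([471.77263391, 170.05233814]), np.float64(128.5978728836441), np.float64(207.36923899839843), array([ 300,  157,   21,  105, 1701], dtype=int32))
```

Scaled: 70 mm / 500 = 0.14, -2.5 mm / 500 = -0.005, 0.019 rad / 3.1416 = 0.006.

hand_motion:
  motion: [-0.004, 0.024, 0.04, 0, 0, 0.0032, -0.005, 0.046, 0.08, 0, 0, 0.006, -0.005, 0.046, 0.12, 0, 0, 0.006, -0.005, 0.046, 0.14, 0, 0, 0.006, -0.005, 0.046, 0.14, 0, 0, 0.006]
  jaw: 0.45
  force: 30

```text
time_s: 2.85
eef_pos: [471.6, 168.6, 233.0]
ee_rot: [-0.001, 0.7, 0.714, -0.001]
force: [-1.0, -0.5, -0.9]
grip_width: 0.451
grip_force: 0.0
```

Run:
```python
from h import *
n='wrist'
im,D=cams.capture(n); cv2.imwrite('pics/w2.png',im[:,:,::-1])
print(bar(im,n,125)); print([ (k['uv'],round(k['p'],2),atz(n,k['uv'],121).round(1)) for k in cams.spot_point('handle_mid',n)])
s=readout.sense(); print(s['eef_pos'],s['grip_width'])
```

```text
(array([ 2.0761147e-02, -9.9978447e-01,  4.7278876e+02,  1.6998283e+02],
      dtype=float32), array([472.78874644, 169.98283817]), np.float64(127.10880921605302), np.float64(206.67326941083988), array([ 268,  175,   25,  139, 2980], dtype=int32))
[([281.5, 244.6], 0.76, array([474.3, 167.1, 121. ]))]
[472.28729096 168.62151246 234.70771764] 0.45389646987834575
```

View pics/w2.png

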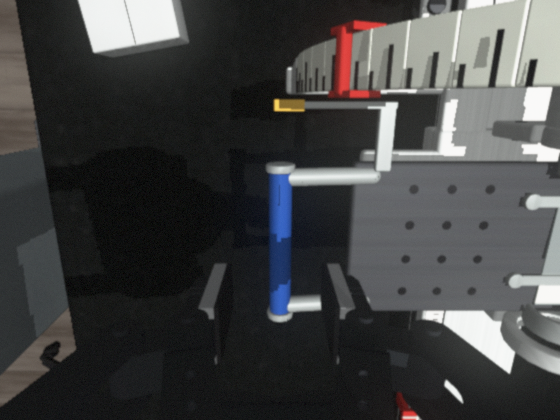

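The bar at (281,240) lies centred between the fingers (210 and 345), which fit the gap to the plate. Going down and gripping.

Scaled: 59 mm / 500 = 0.118, 30 mm / 500 = 0.06.

hand_motion:
  motion: [0, 0.001, 0.06, 0, 0, 0, 0, 0.001, 0.118, 0, 0, 0, 0, 0.001, 0.118, 0, 0, 0]
  jaw: 0.45
  force: 30

```text
time_s: 3.25
eef_pos: [471.6, 168.4, 173.2]
ee_rot: [-0.001, 0.7, 0.714, -0.002]
force: [-0.4, 0.3, 0.6]
grip_width: 0.452
grip_force: 0.0
```

hand_motion:
  motion: [0, 0, 0, 0, 0, 0, 0, 0, 0, 0, 0, 0, 0, 0, 0, 0, 0, 0, 0, 0, 0, 0, 0, 0, 0, 0, 0, 0, 0, 0]
  jaw: 0.0
  force: 40

```text
time_s: 3.75
eef_pos: [473.1, 168.6, 176.9]
ee_rot: [0.001, 0.7, 0.714, 0.001]
force: [-3.0, -1.4, 5.8]
grip_width: 0.124
grip_force: 39.0
```

Run:
```python
from h import *
s=readout.sense(); print(s['eef_pos'],s['grip_width'],s['grip_force'],s['force'])
n='wrist'; im,D=cams.capture(n); cv2.imwrite('pics/w3.png',im[:,:,::-1])
for n in ('wrist','scene','top'):
    if n!='wrist': im,D=cams.capture(n); cv2.imwrite(f'pics/{n}3.png',im[:,:,::-1])
    for t in('carriage_index','focus_mark'):
        print(n,t,[ (np.round(k['uv'],1),round(k['p'],2),atz(n,k['uv'],50).round(1)) for k in cams.spot_point(t,n)[:2]])
```

```text
[473.09222542 168.59213541 176.85067542] 0.12419091673631621 39.034398794174194 [-3.01065232 -1.38617009  5.83272257]
wrist carriage_index []
wrist focus_mark []
scene carriage_index [(array([240.2, 192.5]), 0.97, array([580.6,  99.8,  50. ]))]
scene focus_mark [(array([274.7, 204.3]), 0.41, array([584.8, -21.4,  50. ]))]
top carriage_index [(array([229.6, 189.6]), 0.75, array([581.3, 103.3,  50. ]))]
top focus_mark []
```

Scaled: -117 mm / 500 = -0.234, -110 mm / 500 = -0.22.

hand_motion:
  motion: [-0.02, 0, 0, 0, 0, 0, -0.05, 0, 0, 0, 0, 0, -0.084, 0, 0, 0, 0, 0, -0.12, 0, 0, 0, 0, 0, -0.156, 0, 0, 0, 0, 0, -0.192, 0, 0, 0, 0, 0, -0.22, 0, 0, 0, 0, 0, -0.234, 0, 0, 0, 0, 0]

```text
time_s: 5.0
eef_pos: [475.4, 50.8, 176.8]
ee_rot: [0.001, 0.7, 0.714, 0.001]
force: [-3.3, 3.7, 7.1]
grip_width: 0.125
grip_force: 39.4
```

hand_motion:
  motion: [0, 0, 0, 0, 0, 0, 0, 0, 0, 0, 0, 0]

```text
time_s: 5.2
eef_pos: [475.4, 50.9, 176.8]
ee_rot: [0.001, 0.7, 0.714, 0.0]
force: [-3.7, -2.9, 6.8]
grip_width: 0.124
grip_force: 39.4
```

Run:
```python
from h import *
for n in ('scene','top'):
    im,D=cams.capture(n); cv2.imwrite(f'pics/{n}4.png',im[:,:,::-1])
    for t in('carriage_index','focus_mark','handle_mid'):
        print(n,t,[ (np.round(k['uv'],1),round(k['p'],2),atz(n,k['uv'],50).round(1)) for k in cams.spot_point(t,n)[:2]])
im=cv2.imread('pics/scene4.png')[130:260,180:340]; cv2.imwrite('pics/s4c.png',cv2.resize(im,None,fx=5,fy=4.6,interpolation=cv2.INTER_CUBIC)[:600,:800])
```

```text
scene carriage_index [(array([275.5, 202.8]), 0.71, array([591.9, -20.7,  50. ])), (array([234.8, 199.9]), 0.35, array([543.7,  98.3,  50. ]))]
scene focus_mark [(array([271.4, 204.7]), 0.47, array([578.5, -13.1,  50. ]))]
scene handle_mid [(array([237.9, 203.1]), 0.59, array([535.9,  82.6,  50. ])), (array([279.9, 204.5]), 0.42, array([591.6, -36.2,  50. ]))]
top carriage_index [(array([263.5, 189.4]), 0.73, array([585.3, -19.7,  50. ]))]
top focus_mark []
top handle_mid []
```

View pics/s4c.png

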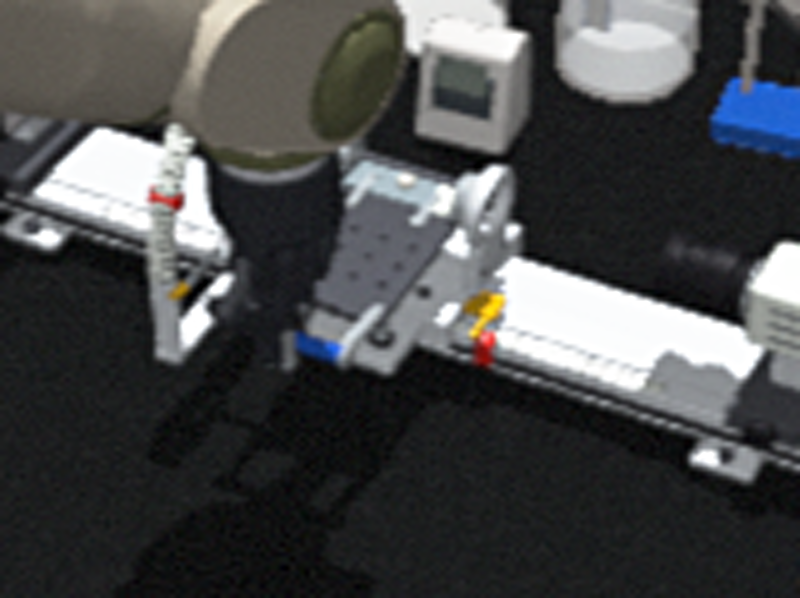

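The stage stands right, with the yellow index (487,310 in the crop) close to the red focus clip (485,350). I release and look from close above.

hand_motion:
  motion: [0, 0, 0, 0, 0, 0, 0, 0, 0, 0, 0, 0, 0, 0, 0, 0, 0, 0]
  jaw: 0.45
  force: 40

```text
time_s: 5.9
eef_pos: [475.2, 51.5, 175.3]
ee_rot: [0.0, 0.7, 0.714, 0.0]
force: [0.4, 0.8, -0.2]
grip_width: 0.447
grip_force: 0.0
```

hand_motion:
  motion: [0, 0, -0.06, 0, 0, 0, 0, 0, -0.13, 0, 0, 0, -0.06, 0.06, -0.16, 0, 0, 0, -0.11, 0.14, -0.16, 0, 0, 0, -0.126, 0.178, -0.16, 0, 0, 0, -0.126, 0.178, -0.16, 0, 0, 0, -0.126, 0.178, -0.16, 0, 0, 0]

```text
time_s: 6.6
eef_pos: [564.9, -9.5, 254.5]
ee_rot: [-0.0, 0.7, 0.714, -0.0]
force: [-0.2, 0.4, 0.1]
grip_width: 0.452
grip_force: 0.0
```

Run:
```python
from h import *
n='wrist'
im,D=cams.capture(n); cv2.imwrite('pics/w5.png',im[:,:,::-1]); np.save('w5.npy',D)
for t in('carriage_index','focus_mark','handle_mid'):
    print(n,t,[ (np.round(k['uv'],1),round(k['p'],2),atz(n,k['uv'],50).round(1),atdepth(n,k['uv'],D).round(1)) for k in cams.spot_point(t,n)[:2]])
```

```text
wrist carriage_index [(array([301.6, 210.1]), 0.91, array([583.8, -19.1,  50. ]), array([587.9, -35.1,  -1.4]))]
wrist focus_mark [(array([305.6, 218.4]), 0.59, array([587.4, -26.1,  50. ]), array([587.3, -25.5,  51.6]))]
wrist handle_mid [(array([118., 121.]), 0.96, array([446.1,  46.5,  50. ]), array([477.9,  51.9, 125.2]))]
```

View pics/w5.png

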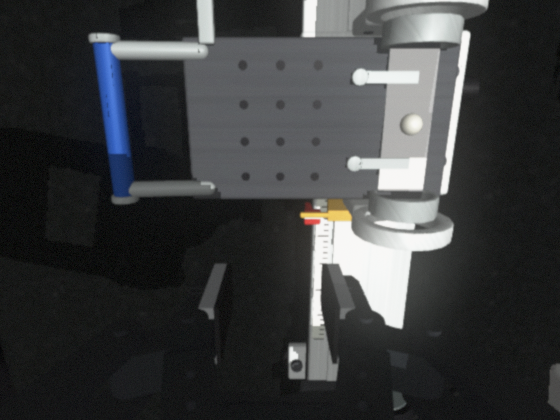

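The index tip is at about (303,215), over the red clip (312,204–224). Zooming in.

Run:
```python
from h import *
im=cv2.imread('pics/w5.png')
cv2.imwrite('pics/w5c.png',cv2.resize(im[190:240,275:350],None,fx=10,fy=10,interpolation=cv2.INTER_NEAREST))
D=np.load('w5.npy'); print(D[196:232:2,306].round(0),D[196:232:2,312].round(0))
hsv=cv2.cvtColor(im,cv2.COLOR_BGR2HSV).astype(int)
for c in range(300,322,2): print(c,''.join('R' if (h<6 or h>172) and s>110 else 'Y' if 15<h<34 and s>100 else 'W' if v>170 and s<60 else '.' for h,s,v in hsv[196:232,c]))
```

```text
[213. 216. 336. 338. 305. 300. 294. 288. 281. 279. 281. 288. 290. 292.
 291. 345. 345. 345.] [213. 215. 304. 304. 304. 305. 305. 288. 281. 279. 279. 290. 291. 289.
 291. 306. 307. 307.]
300 ................YYYYYY..............
302 ...............YYYYYYYY.............
304 ..............R.YYYYYY..RRRRR.......
306 .......RRRRRRRR.YYYYY.W.RRRRR.......
308 .......RRRRRRRR.YYYYY.W.RRRRR.......
310 ........RRRRRRR.YYYYY.W.RRRRR.......
312 .............RR.YYYYY.W.RRRRR.......
314 ..............R.YYYYY.W.RRRR.WWWWWWW
316 ..........WWW.R.YYYYY.W.RRRR.WWWWWWW
318 ..........WWW.R.YYYYY.W.RRRRWWWWWWWW
320 ...........WW...YYYYY.WWWWWWWWWWWWWW
```

View pics/w5c.png

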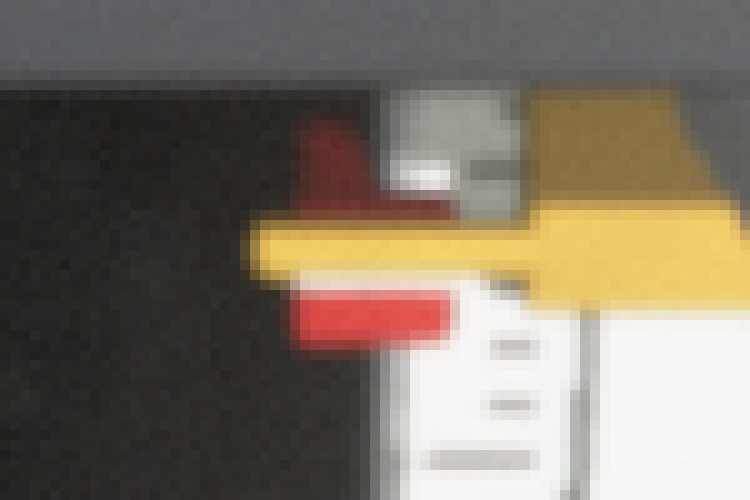

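Run:
```python
from h import *
D=np.load('w5.npy')
n='wrist'
for r,c in((219,308),(221,308),(223,308),(213,308),(214,308),(215,308),(216,308)): print(r,atdepth(n,(c,r),D).round(1))
b=lambda P:-.021*P[0]+P[1]
zc=np.mean([atdepth(n,(308,r),D)[2] for r in(220,221,222,223)]); zn=np.mean([atdepth(n,(308,r),D)[2] for r in(214,215)])
print(zc,zn)
for r in (218.3,224.7): print('clip',r,b(atz(n,(308,r),zc)),b(atz(n,(308,r),50)))
for r in(211.5,217.3): print('nose',r,b(atz(n,(308,r),zn)),b(atz(n,(308,r),60)))
p,d=ray(n,(308,217.5)); print(d)
```

```text
219 [589.5 -26.7  49.8]
221 [589.6 -28.4  49.7]
223 [589.6 -29.9  50.3]
213 [588.4 -19.   58.1]
214 [588.4 -19.6  58.6]
215 [588.5 -20.6  58.1]
216 [588.5 -21.1  59. ]
50.024121772626586 58.338596288040776
clip 218.3 -38.40595250487257 -38.414108038421716
clip 224.7 -43.83298935129624 -43.84162192740176
nose 211.5 -30.06775463314898 -29.540544538421823
nose 217.3 -34.77789841382717 -34.22128093660177
[ 0.09431463 -0.31625682 -0.94814544]
```

Measured: the carriage must go about 5.1 mm further to -y. I regrip and move it, then check again.

hand_motion:
  motion: [0.016, -0.05, 0, 0, 0, 0, 0.07, -0.13, 0, 0, 0, 0, 0.126, -0.178, 0.03, 0, 0, 0, 0.126, -0.178, 0.09, 0, 0, 0, 0.126, -0.178, 0.158, 0, 0, 0, 0.126, -0.178, 0.158, 0, 0, 0]
  jaw: 0.45
  force: 40

```text
time_s: 7.4
eef_pos: [473.0, 52.1, 173.3]
ee_rot: [-0.003, 0.7, 0.714, -0.002]
force: [-0.2, -0.3, -0.2]
grip_width: 0.452
grip_force: 0.0
```

hand_motion:
  motion: [0, 0, 0, 0, 0, 0, 0, 0, 0, 0, 0, 0, 0, 0, 0, 0, 0, 0, 0, 0, 0, 0, 0, 0]
  jaw: 0.0
  force: 40

```text
time_s: 7.8
eef_pos: [475.4, 51.4, 177.6]
ee_rot: [0.001, 0.7, 0.714, 0.001]
force: [-3.5, -0.1, 7.1]
grip_width: 0.124
grip_force: 39.1
```

hand_motion:
  motion: [-0.004, 0, 0, 0, 0, 0, -0.008, 0, 0, 0, 0, 0, -0.0102, 0, 0, 0, 0, 0, -0.0102, 0, 0, 0, 0, 0, -0.0102, 0, 0, 0, 0, 0]

```text
time_s: 8.3
eef_pos: [475.5, 46.4, 177.6]
ee_rot: [0.001, 0.7, 0.714, 0.001]
force: [-3.8, 1.7, 7.6]
grip_width: 0.119
grip_force: 39.1
```

hand_motion:
  motion: [0, 0, 0, 0, 0, 0, 0, 0, 0, 0, 0, 0, 0, 0, 0, 0, 0, 0]
  jaw: 0.45
  force: 40

```text
time_s: 8.6
eef_pos: [475.3, 46.3, 176.2]
ee_rot: [0.0, 0.7, 0.714, 0.0]
force: [0.1, 0.4, -0.0]
grip_width: 0.451
grip_force: 0.0
```

hand_motion:
  motion: [0, 0, -0.06, 0, 0, 0, 0, 0, -0.13, 0, 0, 0, -0.06, 0.06, -0.16, 0, 0, 0, -0.11, 0.14, -0.16, 0, 0, 0, -0.126, 0.178, -0.16, 0, 0, 0, -0.126, 0.178, -0.16, 0, 0, 0, -0.126, 0.178, -0.16, 0, 0, 0]

```text
time_s: 9.3
eef_pos: [565.0, -14.7, 255.5]
ee_rot: [-0.0, 0.7, 0.714, -0.0]
force: [0.4, -0.1, 0.0]
grip_width: 0.451
grip_force: 0.0
```

Run:
```python
from h import *
n='wrist'
im,D=cams.capture(n); cv2.imwrite('pics/w6.png',im[:,:,::-1]); np.save('w6.npy',D)
cv2.imwrite('pics/w6c.png',cv2.resize(im[190:240,275:350,::-1],None,fx=10,fy=10,interpolation=cv2.INTER_NEAREST))
for t in('carriage_index','focus_mark','handle_mid'):
    print(n,t,[ (np.round(k['uv'],1),round(k['p'],2),atz(n,k['uv'],50).round(1),atdepth(n,k['uv'],D).round(1)) for k in cams.spot_point(t,n)[:2]])
```

```text
wrist carriage_index [(array([303.1, 210. ]), 0.72, array([585.2, -24.5,  50. ]), array([ 5.893e+02, -3.990e+01,  5.000e-01]))]
wrist focus_mark [(array([305.7, 212.5]), 0.6, array([587.5, -26.6,  50. ]), array([586.7, -24.1,  57.8]))]
wrist handle_mid [(array([116.1, 121.7]), 0.85, array([444.3,  40.8,  50. ]), array([476.2,  46.3, 124.5]))]
```

View pics/w6c.png

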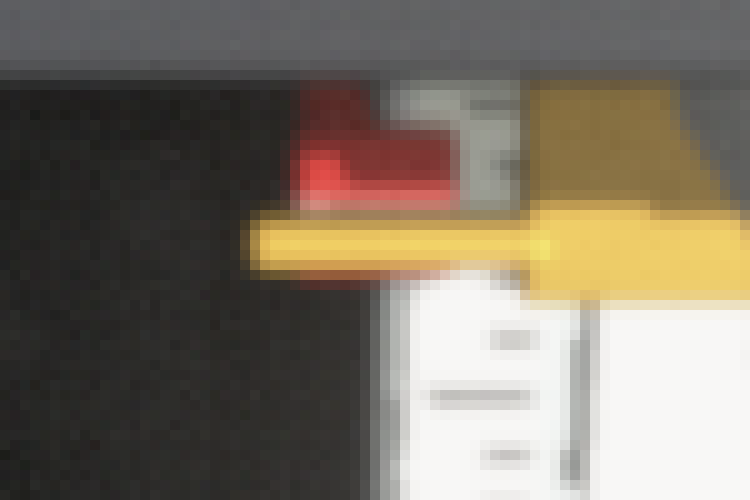

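Run:
```python
from h import *
n='wrist'
b=lambda P:-.021*P[0]+P[1]
for r in (202.3,209.7,217.7): print('clip',r,b(atz(n,(308,r),50)))
for r in(211.0,211.8,216.4): print('nose',r,b(atz(n,(308,r),58.3)))
im=cv2.imread('pics/w6.png'); print(im[200:222,308].tolist())
print(im[200:222,304].tolist())
```

```text
clip 202.3 -30.531798059068606
clip 209.7 -36.66168457073753
clip 217.7 -43.378169870529604
nose 211.0 -35.125293340252554
nose 211.8 -35.77408146085436
nose 216.4 -39.5222757083017
[[40, 44, 89], [45, 48, 91], [45, 48, 94], [46, 49, 103], [49, 50, 126], [57, 60, 163], [66, 71, 202], [70, 75, 217], [78, 83, 223], [95, 103, 220], [109, 123, 194], [92, 128, 160], [80, 154, 189], [95, 195, 232], [100, 206, 240], [94, 194, 232], [81, 158, 209], [58, 92, 148], [49, 52, 82], [48, 51, 53], [47, 50, 52], [46, 49, 52]]
[[37, 40, 53], [40, 42, 54], [36, 39, 55], [40, 43, 67], [41, 43, 78], [41, 44, 95], [48, 51, 113], [46, 48, 117], [52, 55, 121], [71, 75, 129], [83, 93, 131], [73, 111, 137], [79, 154, 189], [94, 195, 232], [102, 208, 240], [93, 193, 232], [80, 158, 199], [55, 90, 122], [44, 50, 62], [42, 45, 47], [44, 44, 47], [41, 44, 46]]
```

Index is on the white line to within ~0.3 mm. Now estimate the marked angle from the saved data and regrip.

Run:
```python
from h import *
ex=np.array([1,.021,0]);ey=np.array([-.021,1,0])
ax=np.array([471.8,168.5,125])+160*ex   # hinge under stage middle, at first
def ang(n,uv,dy=73):
    p,d=ray(n,uv); s=(ax+dy*ey-p)@ey/(d@ey); P=p+s*d-ax
    return np.degrees(np.arctan2(P[2],-P@ex)).round(1),np.hypot(P[2],P@ex).round(1)
for uv in((180.1,164.2),(178.4,160.8)): print(ang('scene',uv),ang('scene',uv,80))
```

```text
(np.float64(22.5), np.float64(160.8)) (np.float64(20.4), np.float64(149.3))
(np.float64(27.1), np.float64(172.7)) (np.float64(25.5), np.float64(160.9))
```

hand_motion:
  motion: [0.016, -0.05, 0, 0, 0, 0, 0.07, -0.13, 0, 0, 0, 0, 0.126, -0.178, 0.03, 0, 0, 0, 0.126, -0.178, 0.09, 0, 0, 0, 0.126, -0.178, 0.158, 0, 0, 0, 0.126, -0.178, 0.158, 0, 0, 0]
  jaw: 0.45
  force: 40

```text
time_s: 10.1
eef_pos: [473.1, 47.0, 174.3]
ee_rot: [-0.003, 0.7, 0.714, -0.002]
force: [0.3, -0.2, 0.6]
grip_width: 0.448
grip_force: 0.0
```

hand_motion:
  motion: [0, 0, 0, 0, 0, 0, 0, 0, 0, 0, 0, 0, 0, 0, 0, 0, 0, 0, 0, 0, 0, 0, 0, 0]
  jaw: 0.0
  force: 40

```text
time_s: 10.5
eef_pos: [475.5, 46.3, 178.6]
ee_rot: [0.001, 0.7, 0.714, 0.001]
force: [-3.7, -0.4, 7.2]
grip_width: 0.12
grip_force: 39.1
```

Run:
```python
from h import *
n='wrist'
im,D=cams.capture(n); cv2.imwrite('pics/w7.png',im[:,:,::-1])
for n in('wrist','scene'):
  if n=='scene': cams.capture(n)
  for t in('pointer_tip','angle_mark','carriage_index'): print(n,t,[ (np.round(k['uv'],1),round(k['p'],2)) for k in cams.spot_point(t,n)[:2]])
s=readout.sense(); print(s['eef_pos'],s['ee_rot'],s['joints'])
```

```text
wrist pointer_tip [(array([275.4, 108.1]), 0.65), (array([505.1, 195.3]), 0.52)]
wrist angle_mark [(array([274.1, 110.3]), 0.56)]
wrist carriage_index []
scene pointer_tip [(array([219.3, 193.5]), 0.75)]
scene angle_mark [(array([263.2, 169.5]), 0.4)]
scene carriage_index [(array([276.9, 206.5]), 0.88)]
[475.52060677  46.29887985 178.58316518] [9.25383246e-04 6.99988859e-01 7.14152885e-01 6.30520845e-04] [-1.48809599e-01  3.55361016e-01  1.79876220e+00 -7.64835196e-05
  9.85230803e-01 -1.68798706e-01]
```

View pics/w7.png

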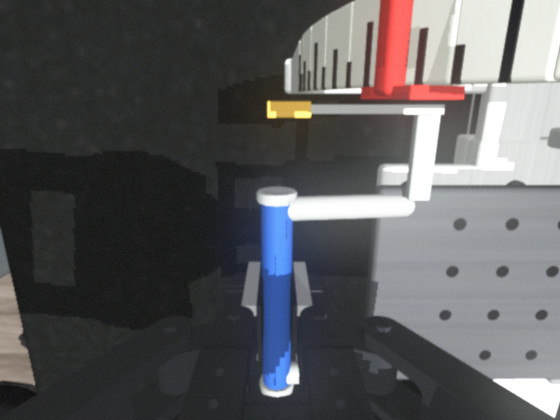

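The pointer tip (270,109) and the red clip's flange (363–465, 92) show well from here. I raise to about 18° and look.

Scaled: -49.6 mm / 500 = -0.0992, -41.5 mm / 500 = -0.083.

hand_motion:
  motion: [0, 0, -0.014, 0, 0, 0, 0, 0.0014, -0.036, 0, 0, 0, 0, 0.0046, -0.062, 0, 0, 0, 0, 0.0088, -0.083, 0, 0, 0, 0, 0.0132, -0.0992, 0, 0, 0, 0, 0.0132, -0.0992, 0, 0, 0, 0, 0.0132, -0.0992, 0, 0, 0]

```text
time_s: 11.6
eef_pos: [481.3, 46.4, 226.6]
ee_rot: [-0.0, 0.7, 0.714, -0.001]
force: [-5.0, -2.6, -1.8]
grip_width: 0.123
grip_force: 39.2
```

Run:
```python
from h import *
n='wrist'
im,D=cams.capture(n); cv2.imwrite('pics/w8.png',im[:,:,::-1]); np.save('w8.npy',D)
for t in('pointer_tip','angle_mark'): print(n,t,[ (np.round(k['uv'],1),round(k['p'],2),atdepth(n,k['uv'],D).round(1)) for k in cams.spot_point(t,n)[:2]])
s=readout.sense(); print(s['eef_pos'],s['ee_rot'],s['joints'],s['force'])
```

```text
wrist pointer_tip [(array([278.6, 110.5]), 0.59, array([479.5, 117.4, 172.3]))]
wrist angle_mark [(array([301.1, 110.1]), 0.81, array([487.2, 117.6, 167.9]))]
[481.28216656  46.4351843  226.21216412] [-5.22988822e-04  6.99981370e-01  7.14160626e-01 -6.38324673e-04] [-1.46564129e-01  3.02458509e-01  1.72818940e+00 -4.65240478e-04
  1.11254160e+00 -1.66410820e-01] [-5.21491983 -2.2173325  -0.68024773]
```

View pics/w8.png

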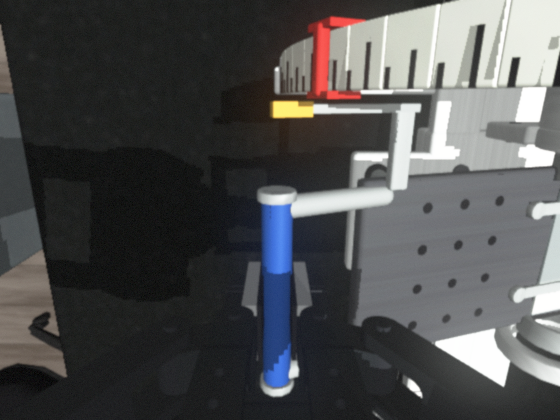

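Add to h.py:
```python
ex=np.array([1,.021,0]);ey=np.array([-.021,1,0]); AX=np.array([475.5,46.3,125])+160*ex
def clouds(im,D,lo=60,n='wrist'):
    hsv=cv2.cvtColor(im,cv2.COLOR_RGB2HSV);H,S,V=[hsv[:,:,i].astype(int) for i in range(3)]
    c,A,p=cal(n); v,u=np.mgrid[:420,:560]
    P=np.stack([(u-c['cx'])/c['fx']*D,(v-c['cy'])/c['fy']*D,D],-1)@A.T+p-AX
    x,y,z=-(P@ex),P@ey,P[...,2]; r=np.hypot(x,z); th=np.degrees(np.arctan2(z,x))
    ok=(D>0)&(r<185)&(r>120)&(y>lo)&(y<105)
    return {'red':ok&((H<6)|(H>174))&(S>140)&(V>60),'yel':ok&(H>15)&(H<34)&(S>120)&(V>90)},r,th,y,u,v
```

Run:
```python
from h import *
im=cv2.imread('pics/w8.png')[:,:,::-1].copy(); D=np.load('w8.npy')
M,r,th,y,u,v=clouds(im,D)
for k,m in M.items():
    print(k,m.sum(),[np.percentile(a[m],[2,10,50,90,98]).round(1).tolist() for a in(r,th,y,u,v)])
m=M['red']
for lo in range(66,104,3):
    q=m&(y>=lo)&(y<lo+3)
    if q.sum()>5: print(lo,q.sum(),np.percentile(r[q],[3,50,97]).round(1),np.percentile(th[q],[3,50,97]).round(1))
e=cv2.resize(im[60:130,250:380,::-1],None,fx=6,fy=6,interpolation=cv2.INTER_NEAREST); cv2.imwrite('pics/w8c.png',e)
```

```text
red 1808 [[147.2, 151.5, 156.1, 157.4, 157.8], [21.1, 22.9, 23.8, 25.4, 25.6], [75.0, 75.8, 85.0, 94.1, 94.8], [310.0, 314.0, 323.0, 345.0, 356.0], [19.0, 22.0, 60.0, 95.0, 98.0]]
yel 672 [[150.2, 151.5, 157.7, 163.4, 178.7], [-43.0, 16.6, 17.0, 17.3, 17.5], [69.0, 69.4, 71.5, 73.4, 73.7], [271.0, 274.0, 291.0, 308.0, 311.6], [102.0, 103.0, 109.0, 115.0, 117.0]]
72 27 [153.7 165.1 171.4] [-51.9 -48.4  23.2]
75 454 [146.4 155.1 157.5] [21.5 25.  25.6]
78 177 [154.  156.5 157.7] [22.7 23.7 24.2]
81 186 [154.1 156.6 157.8] [22.7 23.7 24.2]
84 188 [154.1 156.4 157.7] [22.7 23.7 24.2]
87 175 [154.2 156.4 157.7] [22.9 23.7 24.2]
90 223 [153.9 156.4 157.7] [22.6 23.7 25.2]
93 378 [147.8 155.6 157.2] [21.1 25.1 25.6]
```

View pics/w8c.png

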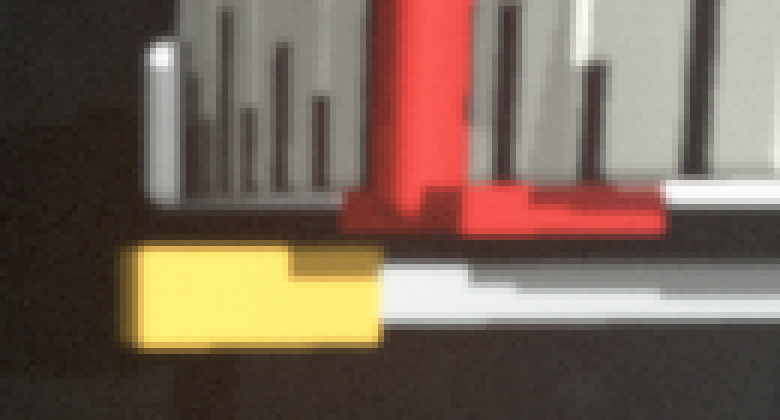

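The pointer (yellow, top at about 17°) is still below the clip, whose flange spans about 21.2–25.6°, centre about 23.4°. Raising nearly to it.

Units first: shifts go in shares of 500 mm and turns go in shares of pi rad. So -16.1 mm / 500 = -0.0322, 5.3 mm / 500 = 0.0106.

hand_motion:
  motion: [0, 0.0034, -0.011, 0, 0, 0, 0, 0.007, -0.022, 0, 0, 0, 0, 0.0106, -0.0322, 0, 0, 0, 0, 0.0106, -0.0322, 0, 0, 0, 0, 0.0106, -0.0322, 0, 0, 0]

```text
time_s: 12.25
eef_pos: [486.5, 46.6, 242.6]
ee_rot: [-0.001, 0.7, 0.714, -0.001]
force: [-6.9, -1.6, -0.3]
grip_width: 0.122
grip_force: 39.1
```

Create m.py:
```python
from h import *
import sys
n='wrist'; t=sys.argv[1]
s=readout.sense(); print(s['eef_pos'].round(2),s['force'].round(1)) 
im,D=cams.capture(n); cv2.imwrite(f'pics/{t}.png',im[:,:,::-1]); np.save(f'{t}.npy',D)
M,r,th,y,u,v=clouds(im,D)
for k,m in M.items():
    print(k,m.sum(),[np.percentile(a[m],[3,10,50,90,97]).round(1).tolist() for a in(r,th,y,u,v)])
q=M['red']&(y<77.5); print('flange',np.percentile(th[q],[2,5,25,50,75,95]).round(1))
q=M['red']&(y>79)&(y<91); print('strap',np.percentile(th[q],[3,97]).round(1))
for k in('pointer_tip','angle_mark'):
    for z in cams.spot_point(k,n)[:1]: print(k,np.round(z['uv'],1),round(z['p'],2))
im,_=cams.capture('scene'); cv2.imwrite(f'pics/{t}s.png',im[:,:,::-1])
for k in('pointer_tip','angle_mark','carriage_index','focus_mark'):
    for z in cams.spot_point(k,'scene')[:1]: print('scene',k,np.round(z['uv'],1),round(z['p'],2))
c=cv2.resize(cv2.imread(f'pics/{t}.png')[60:130,250:380],None,fx=6,fy=6,interpolation=cv2.INTER_NEAREST); cv2.imwrite(f'pics/{t}c.png',c)
```

```bash
python3 m.py w9
```

```text
[486.52  46.57 242.61] [-6.9 -1.6 -0.3]
red 1286 [[147.7, 151.0, 156.1, 157.4, 157.8], [21.5, 23.2, 24.0, 25.5, 25.7], [75.0, 75.6, 84.9, 94.1, 94.7], [291.0, 294.0, 301.0, 321.0, 329.0], [30.0, 33.0, 65.0, 96.0, 98.0]]
yel 669 [[150.2, 151.4, 158.0, 163.4, 174.0], [-43.5, 22.4, 23.0, 23.2, 23.4], [69.1, 69.4, 71.5, 73.4, 73.7], [272.0, 275.0, 292.0, 309.0, 312.0], [101.0, 103.0, 109.0, 115.0, 116.0]]
flange [-47.8 -45.3  23.8  25.2  25.5  25.7]
strap [23.1 24.3]
pointer_tip [280.1 107.5] 0.65
angle_mark [283.  109.1] 0.73
scene pointer_tip [218.2 177.7] 0.76
scene angle_mark [319.9 305.9] 0.43
scene carriage_index [276.2 206.5] 0.91
scene focus_mark [273.3 205.3] 0.58
```

Run:
```python
from h import *
# stage-down picture w1: camera pose then: recompute by TCP difference (same attitude within .02 rad) -> use stored numbers
A=np.array([[0.999,0.038,0.012],[0.04,-0.953,-0.301],[0.0,0.302,-0.953]]);p=np.array([444.7,245.6,373.1])
c=cams.calibration('wrist');D=np.load('w1.npy');im=cv2.imread('pics/w1.png')
hsv=cv2.cvtColor(im,cv2.COLOR_BGR2HSV);H,S,V=[hsv[:,:,i].astype(int) for i in range(3)]
v,u=np.mgrid[:420,:560]
P=np.stack([(u-c['cx'])/c['fx']*D,(v-c['cy'])/c['fy']*D,D],-1)@A.T+p
q=(H>15)&(H<34)&(S>120)&(V>90)&(u<340)&(u>300)&(v<120)&(v>95); print('yel z',np.percentile(P[q][:,2],[5,25,50,75,95]).round(1),np.percentile(P[q][:,0],[3,97]),np.percentile(P[q][:,1],[3,97]))
q=(H>105)&(H<128)&(S>150)&(V>40)&(u<325)&(u>295); print('bar z',np.percentile(P[q][:,2],[5,50,90,97]).round(1))
q=(P[...,2]>100)&(P[...,2]<130)&(u>370)&(u<480)&(v>160)&(v<250); print('plate z',np.percentile(P[q][:,2],[5,50,95]).round(1))
```

```text
yel z [ -0.5 125.7 126.3 126.8 127.6] [467.63833882 481.9597175 ] [236.88876961 243.04075558]
bar z [121.4 125.5 126.8 127.3]
plate z [116.5 117.6 118.8]
```

View pics/w9c.png

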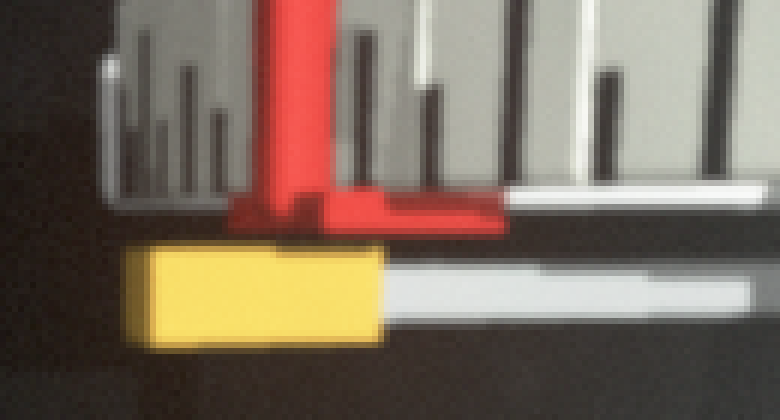

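Create k.py:
```python
from h import *
def pol(u,v,y):
    p,d=ray('wrist',(u,v)); s=((AX-p)@ey+y)/(d@ey); P=p+s*d-AX; x,z=-(P@ex),P[2]
    return np.hypot(x,z).round(1),np.degrees(np.arctan2(z,x)).round(2)
```

Run:
```python
from k import *
D=np.load('w9.npy'); im=cv2.imread('pics/w9.png')[:,:,::-1].copy()
M,r,th,y,u,v=clouds(im,D)
for row in(95,96,97): 
    q=M['red'][row]; i=np.where(q)[0]; print(row,[(int(a),round(float(r[row,a]),1),round(float(th[row,a]),1),round(float(y[row,a]),1)) for a in i])
for row in(108,112):
    q=M['yel'][row]; i=np.where(q)[0][::3]; print(row,[(int(a),round(float(r[row,a]),1),round(float(th[row,a]),1),round(float(y[row,a]),1)) for a in i])
```

```text
95 [(288, 156.8, 21.2, 75.9), (289, 156.9, 21.7, 75.9), (290, 156.3, 21.5, 75.9), (291, 156.2, 21.7, 75.9), (292, 157.4, 23.0, 75.9), (293, 157.5, 23.3, 75.9), (294, 157.3, 23.4, 75.9), (295, 157.3, 23.7, 75.9), (296, 156.8, 23.6, 75.9), (297, 156.7, 23.8, 75.9), (298, 156.8, 24.1, 75.9), (299, 156.7, 24.3, 75.9), (300, 156.4, 24.3, 75.9), (301, 156.6, 24.8, 75.9), (302, 156.3, 24.8, 75.9), (303, 156.7, 25.3, 75.9), (304, 156.7, 25.5, 75.9), (305, 156.5, 25.6, 75.9), (306, 156.0, 25.6, 75.9), (307, 155.5, 25.4, 75.9), (308, 155.3, 25.5, 75.9), (309, 155.0, 25.6, 75.9), (310, 154.0, 25.2, 75.9), (311, 153.9, 25.4, 75.9), (312, 153.6, 25.4, 75.9), (313, 153.3, 25.5, 75.9), (314, 153.1, 25.5, 75.9), (315, 152.4, 25.3, 75.9), (316, 152.0, 25.3, 75.9), (317, 152.1, 25.6, 75.9), (318, 151.3, 25.4, 75.9), (319, 150.7, 25.2, 75.9), (320, 150.6, 25.4, 75.9), (321, 150.6, 25.6, 75.9), (322, 149.2, 25.0, 75.9), (323, 149.3, 25.3, 75.9), (324, 148.9, 25.2, 75.9), (325, 149.1, 25.6, 75.9), (326, 148.3, 25.4, 75.9), (327, 148.0, 25.4, 75.9), (328, 147.8, 25.5, 75.9), (329, 147.6, 25.6, 75.9), (330
[... 2591 characters left out ...]
163.3, 22.5, 71.8), (277, 162.9, 23.1, 71.9), (280, 161.3, 22.7, 71.8), (283, 160.4, 22.8, 71.8), (286, 159.5, 22.9, 71.8), (289, 158.2, 22.7, 71.8), (292, 157.3, 22.9, 71.8), (295, 156.5, 23.2, 71.8), (299, 155.1, 23.2, 71.8), (302, 154.0, 23.2, 71.8), (305, 152.1, 22.7, 71.7), (308, 151.5, 23.1, 71.7), (311, 149.9, 22.7, 71.7)]
112 [(271, 163.8, 22.0, 70.5), (274, 163.3, 22.5, 70.5), (277, 162.8, 23.0, 70.6), (280, 161.6, 22.9, 70.6), (283, 160.8, 23.1, 70.6), (286, 159.2, 22.7, 70.5), (289, 158.6, 23.1, 70.5), (292, 157.3, 22.9, 70.5), (295, 156.1, 22.9, 70.5), (298, 155.2, 23.1, 70.5), (301, 154.2, 23.2, 70.5), (304, 153.1, 23.1, 70.4), (307, 151.8, 23.1, 70.4), (310, 150.2, 22.7, 70.4)]
```

Clip spans 21.0–25.5° (centre 23.3°), pointer centre at 22.45°; 0.85° more is needed.

Scaled: -2.2 mm / 500 = -0.0044, -1.2 mm / 500 = -0.0024.

hand_motion:
  motion: [0, 0.001, -0.0024, 0, 0, 0, 0, 0.0018, -0.0044, 0, 0, 0, 0, 0.0018, -0.0044, 0, 0, 0, 0, 0.0018, -0.0044, 0, 0, 0, 0, 0.0018, -0.0044, 0, 0, 0]

```text
time_s: 13.15
eef_pos: [487.3, 46.6, 244.7]
ee_rot: [-0.001, 0.7, 0.714, -0.001]
force: [-6.7, -3.2, -1.5]
grip_width: 0.121
grip_force: 39.1
```

```bash
python3 m.py w10
```

Run:
```python
from k import *
D=np.load('w10.npy'); im=cv2.imread('pics/w10.png')[:,:,::-1].copy()
M,r,th,y,u,v=clouds(im,D)
q=M['red']&(y<76.5)&(th>0); print('flange',np.median(th[q&(r<155)&(r>147)]),np.percentile(th[q],[1,3]))
q=M['yel']&(th>0)&(r<160); print('pointer top',np.median(th[q]))
c=cv2.resize(cv2.imread('pics/w10s.png')[150:220,180:300],None,fx=6,fy=6,interpolation=cv2.INTER_CUBIC); cv2.imwrite('pics/w10sc.png',c)
```

```text
[487.34  46.59 244.65] [-6.7 -3.2 -1.5]
red 1245 [[147.8, 151.0, 156.1, 157.4, 157.8], [21.5, 23.1, 24.0, 25.5, 25.8], [75.0, 75.6, 84.8, 94.1, 94.7], [289.0, 291.0, 298.0, 317.0, 325.0], [31.3, 34.0, 66.0, 96.0, 98.0]]
yel 676 [[150.2, 151.3, 158.2, 163.5, 176.5], [-43.9, 23.2, 23.8, 24.1, 24.2], [69.1, 69.4, 71.5, 73.4, 73.7], [272.0, 275.0, 292.0, 309.0, 312.0], [101.0, 102.0, 109.0, 115.0, 116.0]]
flange [-46.8 -45.   23.7  25.2  25.5  25.8]
strap [23.1 24.3]
pointer_tip [279.9 109.2] 0.97
angle_mark [281.7 107. ] 0.57
scene pointer_tip [216.8 178.4] 0.97
scene carriage_index [276.  207.4] 0.9
scene focus_mark [274.8 206. ] 0.37
flange 25.508777781482042 [21.30972058 21.57111955]
pointer top 23.818482934529378
```

View pics/w10sc.png

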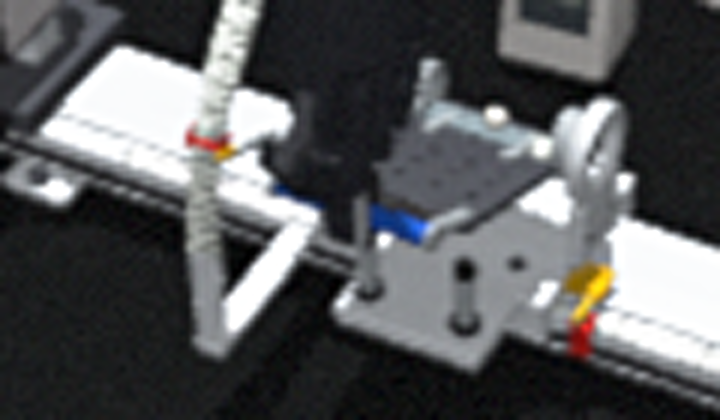

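The scene crop shows the pointer (225,153) at the red angle clip and the index (588,285) over the focus clip. The tilt agrees with the clip's centre within about 0.1°, and the arm is still. Handing in.

```bash
python3 -c "
from rig import order,readout
import numpy as np
print(abs(np.array(readout.sense()['dq'])).max()); print(order.finish_job())"
```

```text
0.0009162876352095748
the job is handed in; nothing more can be done
None
```

The job is handed in: I measured the carriage index within about 0.3 mm of the focus line while the stage was down, and the later scene shot still showed it there. The stage is held still at about 23.3°, with the pointer within about 0.1° of the red clip's centre by my measurement.

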